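# Bring the powder jar to the front of the laundry turntable

## Robot

A 6-joint arm with a two-finger parallel gripper is mounted at the origin on the work surface. World frame = base frame: x ahead of the robot, y to its left, z up, the work surface at z = 0. Lengths are in m, angles in rad, forces in N, time in s.
With the tool pointing down it reaches from about 0.35 to 0.725 m from the base axis. Payload 4.3 kg.
Tool frame: the origin (TCP) lies at the very end of the fingers, on their centre line; the grasp point (between the pads) lies 19 mm behind it (env.grip_point_offset is the distance from the TCP to the grasp point, in m); z points along the fingers, y is the line along which they close (so a half turn about z gives the same grasp; the last joint's range is limited). The gripper opens to 85 mm and grips with 20 to 120 N. Pads are 22 mm wide; open, the fingers measure 114 mm over their backs; the gripper's body (76 mm by 85 mm) begins 54 mm behind the grasp point. The pads swing forward as they close: fully open they stand 13 mm farther back than shut.
Start: joints at [-1.443, 0.377, 0.081, 1.274, 0, 1.46], TCP at [0.135, -0.559, 0.2] pointing down, gripper open.
Joint ranges: [-2.72, 2.72], [-0.84, 1.66], [-1.02, 1.22], [-1.77, 2.12], [-1.37, 1.28], [-3.14, 3.14]. Speed limits (rad/s): [2.57, 2.57, 3.14, 3.14, 3.14, 3.14].

## Interface

Orientations are given as a unit quaternion [x, y, z, w].
In Python, from cell import sensors, snapshot, calibration, job, env gives the robot as it stands.
- The arm moves only by the tool apply_moves, never from a script. Its arguments are lists of equal length, an entry for each row: "delta_pos": the shift along the tool's x, y, z in m, a list of three; "spin": the turn about the tool's z in degrees; "hand": the closure, from 0 (fully open) to 1 (shut). A call has 1 to 5 rows; each row shifts and turns the commanded pose from where the row before left it, along the tool's axes as they then stand; what a row does not reach is not made up. A row lasts 1/12 s, in which the tool goes at most 41.7 mm and 7.16 degrees, less where a joint would pass 70% of its speed; a pose out of reach is approached as far as the arm can. A call is refused whole if a number of a shift passes 0.0417 or a number of a turn 7.16, either way. A call with a gripper value outside its range is refused whole. The fingers move at their own pace and stop on an object; the grip force is fixed at half the most. Time passes only in rows, so rows that do not move let the fingers close. It gives the time, the measured TCP pose, the force, the opening and the grip force at its end, in the units of the state.
- sensors.state(): the state, without advancing time (a new reading comes with each control period).
- snapshot(name): name is "side" or "top"; returns the picture (480x640x3 uint8, red, green, blue); there is no depth.
- calibration(name): a dict with "K" (3x3 intrinsics, pixels), "camera_from_world" (4x4, takes a point from world to camera coordinates). Camera axes: x right, y up, looking along -z (the intrinsics and any distortion apply to the point x, -y, -z); pixel columns grow to the right and rows downward; lengths in m; the calibration is good to about 2 mm. A picture is of the moment at which its call begins. calibration takes no time and is no camera call.
- job.hand_in(): hands the job in; it is judged then, once.
The state is a dict: "t": time; "joint_positions": joint angles; "qd": joint speeds; "effort": joint torques, N m; "tcp_pos": TCP position; "tool_rot": TCP orientation; "ft_force": force on the tool from outside, world axes, zero at the start; "ft_torque": the same for the moment, N m; "width": finger opening in m; "grasp_force": force on a finger pad.
Only numpy, scipy, OpenCV 4.12 (cv2) and the standard library are available. Lean on these libraries where they do the work, as an engineer would, in place of code of your own. Each camera call takes 0.05 s, during which the arm holds its last target. There are 200 camera calls.

## Task

Set the rinsed dosing cup, upside down just as it stands, on the middle of the domed lid of its jar on the turntable, so that it balances there when you let go. Bring that jar round until its label faces straight to the front, the robot's side of the table, with the cup still balanced on it, and finish while holding: keep the gripper closed firmly on the turntable's rim so that it stands still for the next person, who has only one hand free. Keep the other jars standing on the turntable and leave the rest of the table alone.

Things in the scene. Friction and masses are not known exactly. Their poses are not given: they have to be found in the camera images.
- cup: White plastic dosing cup standing mouth down on the table (not on the turntable) on the robot's left, 35 g: 48 mm high, 55 mm across outside at the mouth and 52 mm at the closed top, wall 3 mm. Origin: centre of the mouth (on the table at the start), z up towards the closed top.
- foot: Fixed black foot of the turntable, round, 200 mm across and 10 mm high, under the tray. Origin: on the table, on the turntable's vertical axis; it never turns, its x points straight away from the robot's side of the table (parallel to the robot base's x) and the front is its -x side.
- tray: Round wooden tray, 300 mm across outside, upright rim 5 mm thick. Origin: on the axis, under the tray, 18 mm above the table. Floor 26 mm, rim's top edge 62 mm above the table. Turns freely both ways about the vertical (drag about 0.02 N m, no spring, coasts a little). Four loose jars 90 degrees apart, centres 82 mm from the axis; midway between jars a finger fits inside the rim, pinched from above.
- dome_jar: The jar for the front: white ceramic, 68 mm across, steel lid 72 mm across whose top is a plain dome (sphere radius 45 mm, 18 mm high, no knob): the only domed lid. 84 mm high. Origin: centre of its underside, on the tray floor; z up, -x towards its label, which looks outwards from the turntable's axis. The balanced cup's mouth lies 77 mm above this origin.
- dome_top (a point): Highest point of the domed lid, 84 mm above the jar's underside.
- label (a point): Middle of the paper label on the side of the domed jar, 28 mm above the jar's underside, 34.5 mm from the jar's axis and about 116 mm from the turntable's axis.
- flat_jar: Bystander on the turntable: white jar 68 mm across, flat steel lid 72 mm across with a strap handle, 84 mm high in all. Origin: centre of its underside.
- knob_jar: Bystander on the turntable: white jar 68 mm across, flat steel lid 72 mm across with a ball knob, 78 mm high in all. Origin: centre of its underside.
- neck_bottle: Bystander on the turntable: squat white bottle 68 mm across with a narrow neck and steel stopper, 77 mm high. Origin: centre of its underside.
- brush: Bystander: wooden scrubbing brush 150 x 52 x 42 mm, bristles down, on the table beyond the cup. Origin: under its middle, x along it.
- spray: Bystander: white trigger spray bottle, 70 mm across, 183 mm high, on the left. Origin: centre of its underside.
- carton: Bystander: cardboard box 190 x 100 x 85 mm, right of the turntable. Origin: centre of its underside.
There are look-alikes about, which are no part of the job. What is shaped like the cup but green is not meant.

How it is judged:
On the way, in this order (a step that is already met when the one before it is completed fails the run):
1. the dosing cup stands balanced on the domed lid, let go (horizontal distance between cup and dome_top below 0.012 m and z of cup in the frame of dome_jar between 0.068 and 0.083 m and angle between cup's own z axis and vertical below 0.3 rad and contact force between each of the arm, the fingers and cup below 0.05 N and contact force between cup and dome_jar above 0.1 N), for 0.3 s.
2. the domed jar's label faces the front, the cup still on its lid, the fingers holding the turntable still (all of step 1 and y of label in the frame of foot between -0.016 and 0.016 m and x of label in the frame of foot below -0.095 m and contact force between the fingers and tray above 4 N and horizontal distance between the grasp point and foot between 0.125 and 0.17 m and angular speed of tray below 0.06 rad/s and angle between dome_jar's own z axis and vertical below 0.1 rad), for 0.2 s.
At the end, for the whole second after the job is handed in: Fingers grip the tray at its rim (over 4 N, 125 to 170 mm from the axis); tray still (under 0.06 rad/s), label in front within 16 mm sideways of the axis; cup released, still, mouth down on the dome, within 12 mm of its middle, tilted under 0.3 rad; all four jars upright on the tray (all of step 2 and linear speed of cup below 0.02 m/s and horizontal distance between each of flat_jar, knob_jar, neck_bottle and foot below 0.12 m and angle between each of flat_jar, knob_jar, neck_bottle's own z axis and vertical below 0.15 rad); the arm keeps its last pose, push and grip.
It fails at once if a jar on the turntable is tipped (angle between any of flat_jar, knob_jar, neck_bottle, dome_jar's own z axis and vertical above 0.5 rad).
It fails at once if something else on the table is pushed more than 30 mm (distance of any of brush, spray, carton from where it was at the start of the episode above 0.03 m).
It also fails if it takes over 72 s, if anything falls off the work surface, if the arm or the gripper's body presses on something with over 40 N, if the wrist force passes 120 N, or if a joint passes its speed limit or range.

## Working session

There is one attempt and no reset: what is moved stays moved. The work goes in short steps, Python scripts to look and compute and a tool call to move; the robot and the scene stay as the last step left them, time stands still between calls to the robot, and variables do not carry over. Pictures are saved under pics/ and viewed, at most 10 in all, crops included, and the job is handed in when it is done.

Besides the shell and the picture viewer there is one more tool, called after "Emit:" by a JSON object that holds its "op" and its "data". apply_moves: Moves the arm, as the interface text tells. Its arguments: {"type":"object","properties":{"delta_pos":{"type":"array"},"spin":{"type":"array"},"hand":{"type":"array"}},"required":["delta_pos","spin","hand"]}

```bash
mkdir -p pics; ls
python3 - <<'E'
from cell import sensors,snapshot,calibration
import cv2,numpy as np
for n in("top","side"):
    cv2.imwrite(f"pics/{n}0.png",snapshot(n)[:,:,::-1]); c=calibration(n); print(c)
print(sensors.state())
E
```

```text
pics
{'K': array([[605.5097162 ,   0.        , 324.64615107],
       [  0.        , 605.5097162 , 236.72211252],
       [  0.        ,   0.        ,   1.        ]]), 'camera_from_world': array([[-0.01065357, -0.99993242,  0.00465363,  0.00972254],
       [ 0.98530136, -0.00970396,  0.1705493 , -0.52969788],
       [-0.17049261,  0.00640219,  0.98533816, -1.34817151],
       [ 0.        ,  0.        ,  0.        ,  1.        ]])}
{'K': array([[508.60114241,   0.        , 322.2157509 ],
       [  0.        , 508.60114241, 247.18752008],
       [  0.        ,   0.        ,   1.        ]]), 'camera_from_world': array([[-0.96724798, -0.25352537, -0.01249895,  0.53196668],
       [ 0.18558548, -0.73992138,  0.64658672, -0.17466205],
       [-0.17317438,  0.62309008,  0.76273809, -1.17452324],
       [ 0.        ,  0.        ,  0.        ,  1.        ]])}
{'t': 0.1, 'joint_positions': array([-1.44330025e+00,  3.78040664e-01,  7.97963436e-02,  1.27440676e+00,
        1.12419584e-06,  1.46048096e+00]), 'qd': array([-0.00082023, -0.00176297,  0.00327448, -0.00022919, -0.00060562,
       -0.00071749]), 'effort': array([ 1.36639854e-03, -4.64695573e+01,  2.70581084e+01,  1.20035838e-02,
       -3.59744149e-05,  5.81887051e-06]), 'tcp_pos': array([ 0.13537308, -0.55818639,  0.19953971]), 'tool_rot': array([ 9.92938613e-01,  1.18625675e-01, -7.40431157e-06, -9.27346188e-04]), 'ft_force': array([ 0.8602491 ,  0.66742272, -1.42460428]), 'ft_torque': array([ 0.06782749,  0.00567906, -0.00735728]), 'grasp_force': 0.0, 'width': 0.08505999643969159}
```

View pics/top0.png

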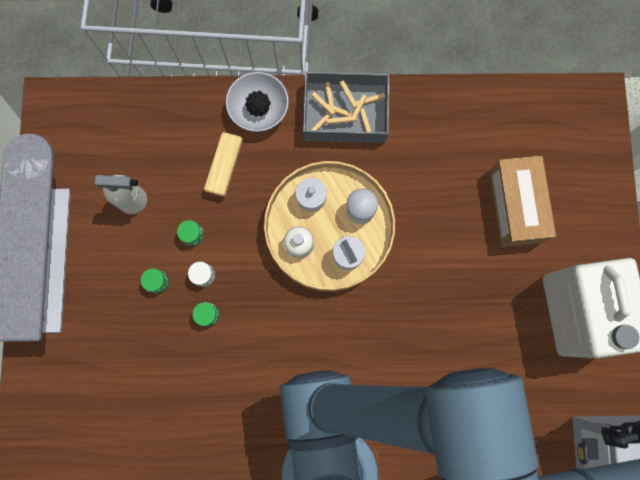

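View pics/side0.png

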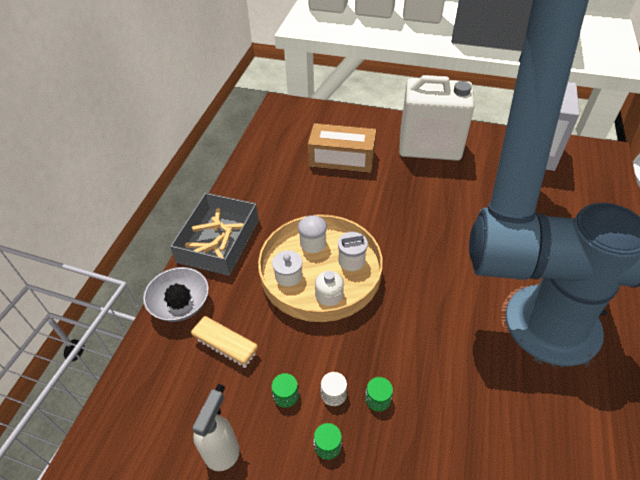

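The white cup is at top (201,273) / side (334,389). The three same-shaped cups at top (189,232), (154,281) and (205,314) are green, so they are not meant. The dome lid is at top (362,205) / side (312,228): smooth, with no knob, handle or stopper. The tray centre is near top (330,227).

```bash
cat > h.py <<'E'
import numpy as np,cv2
from cell import sensors,snapshot,calibration
from scipy.optimize import least_squares
def ray(n,u,v,z):
    c=calibration(n);K=c["K"];T=c["camera_from_world"];R=T[:3,:3];t=T[:3,3]
    d=np.linalg.inv(K)@[u,v,1];d=R.T@(d*[1,-1,-1]);o=-R.T@t
    return o+d*(z-o[2])/d[2]
def proj(n,P):
    c=calibration(n);T=c["camera_from_world"];P=np.atleast_2d(P)@T[:3,:3].T+T[:3,3]
    q=(P*[1,-1,-1])@c["K"].T;return q[:,:2]/q[:,2:]
def tri(uvs):
    f=lambda X:np.concatenate([proj(n,X)[0]-uv for n,uv in uvs.items()])
    r=least_squares(f,[.5,0,.05]);return r.x,np.abs(r.fun).max()
def blob(im,lo,hi,win):
    "centroid of HSV mask in window u0,v0,u1,v1, largest component"
    u0,v0,u1,v1=win;m=cv2.inRange(cv2.cvtColor(im[v0:v1,u0:u1],cv2.COLOR_RGB2HSV),lo,hi)
    k,l,s,c=cv2.connectedComponentsWithStats(m);i=1+s[1:,4].argmax();return c[i]+[u0,v0],s[i]
E
python3 - <<'E'
from h import *
t=snapshot("top");s=snapshot("side")
def up(im,w,k): return cv2.resize(im[w[1]:w[3],w[0]:w[2]],None,fx=k,fy=k,interpolation=cv2.INTER_CUBIC)
a=up(t,(135,150,405,330),2.96);b=up(s,(250,205,400,295),5.33)
a=cv2.resize(up(t,(130,150,405,330),1),(640,420));a=cv2.copyMakeBorder(a,0,0,0,0,0)
b=up(s,(250,205,400,325),2.6)
b=b[:,:390]; c=up(s,(290,350,390,430),2.6)
can=np.zeros((600,800,3),np.uint8)
a=up(t,(145,150,405,330),2.0);can[:360,:520]=a
can[:312,520:800]=b[:,:280];can[370:370+c.shape[0],:c.shape[1]]=c
cv2.imwrite("pics/crop1.png",can[:,:,::-1])
# fits
for n,im,w in(("top",t,(180,255,222,292)),("side",s,(315,365,355,415))):
    print("cup",n,blob(im,(0,0,150),(179,60,255),w))
m=cv2.inRange(cv2.cvtColor(t,cv2.COLOR_RGB2HSV),(12,60,150),(30,200,255));m[:,:255]=0;m[:155]=0;m[300:]=0;m[:,410:]=0
cs=max(cv2.findContours(m,0,2)[0],key=cv2.contourArea);e=cv2.fitEllipse(cv2.convexHull(cs));print(e)
# fit tray rim as circle r=.15 z=.062
h=cv2.convexHull(cs)[:,0];P=np.array([ray("top",*p,.062)[:2] for p in h])
r=least_squares(lambda q:np.hypot(*(P-q[:2]).T)-q[2],[.6,0,.15],loss="soft_l1",f_scale=.002).x;print("tray",r)
for n,im,w in(("top",t,(342,184,382,224)),("side",s,(292,210,332,242))):
    g=im[w[1]:w[3],w[0]:w[2]];hsv=cv2.cvtColor(g,cv2.COLOR_RGB2HSV);print(n,hsv[hsv.shape[0]//2,::3].tolist())
E
```

```text
cup top (array([199.51467269, 272.63431151]), array([  8,   7,  25,  23, 443], dtype=int32))
cup side (array([333.31346154, 384.07115385]), array([  6,   7,  26,  26, 520], dtype=int32))
((329.3133850097656, 224.8817138671875), (128.9801025390625, 131.3052215576172), 95.53411102294922)
tray [ 0.55699652 -0.00665086  0.14986594]
top [[18, 108, 212], [17, 103, 164], [113, 14, 147], [113, 14, 165], [112, 15, 185], [110, 15, 198], [113, 14, 213], [111, 12, 221], [114, 12, 221], [114, 12, 216], [110, 14, 212], [112, 14, 202], [18, 72, 205], [18, 109, 164]]
side [[17, 137, 162], [17, 135, 162], [23, 6, 159], [135, 8, 203], [145, 7, 208], [132, 6, 214], [155, 7, 215], [141, 12, 214], [138, 6, 201], [143, 11, 201], [143, 11, 185], [128, 13, 159], [17, 133, 175], [16, 133, 175]]
```

View pics/crop1.png

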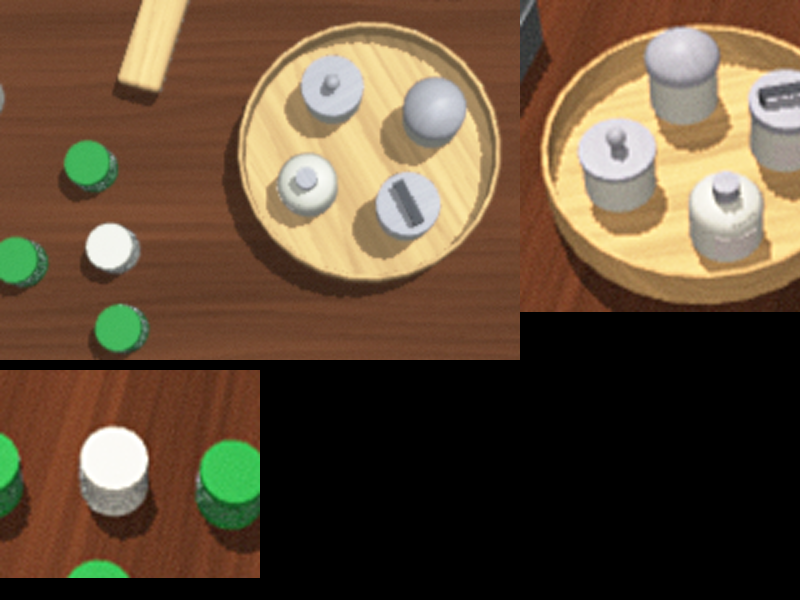

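Run:
```python
from h import *
t=snapshot("top")
H=cv2.cvtColor(t,cv2.COLOR_RGB2HSV)
def circ(lo,hi,w,z,R,name):
    m=np.zeros(t.shape[:2],np.uint8);u0,v0,u1,v1=w;m[v0:v1,u0:u1]=cv2.inRange(H[v0:v1,u0:u1],lo,hi)
    c=max(cv2.findContours(m,0,1)[0],key=cv2.contourArea);h=cv2.convexHull(c)[:,0]
    P=np.array([ray("top",*p,z)[:2] for p in h])
    a=least_squares(lambda q:np.hypot(*(P-q[:2]).T)-R,P.mean(0),loss="soft_l1",f_scale=.001).x
    b=least_squares(lambda q:np.hypot(*(P-q[:2]).T)-q[2],[*P.mean(0),R],loss="soft_l1",f_scale=.001).x
    print(name,a.round(4),"free",b.round(4));return a
C=np.array([.557,-.0066])
d=circ((90,0,120),(140,40,255),(340,182,384,224),.092,.036,"dome")
r=d-C;print("dome polar",np.hypot(*r),np.degrees(np.arctan2(r[1],r[0])))
circ((0,0,225),(179,40,255),(180,255,222,292),.048,.026,"cup")
print("tri cup",tri({"top":(199.5,272.6),"side":(333.3,380.5)}))
for w in((172,215,208,248),(138,264,170,296),(188,298,222,330)):circ((50,80,60),(75,255,255),w,.048,.026,"green")
cm=calibration("top")["camera_from_world"];print("cam",-cm[:3,:3].T@cm[:3,3])
```

```text
dome [ 0.5954 -0.0793] free [ 0.5958 -0.0803  0.0339]
dome polar 0.08223244265864997 -62.129033682639395
cup [0.4497 0.2908] free [0.4497 0.2905 0.0246]
tri cup (array([0.44972999, 0.28861477, 0.05247474]), np.float64(0.36337679976179516))
green [0.5443 0.3161] free [0.5421 0.3137 0.03  ]
green [0.4323 0.3919] free [0.4331 0.3914 0.0302]
green [0.3564 0.2765] free [0.3556 0.2744 0.0284]
cam [0.29216234 0.01321297 1.41869919]
```

```bash
cat > plan.py <<'E'
import sys,json
from h import *
def cur():
    s=sensors.state();x,y,z,w=s["tool_rot"];return np.array(s["tcp_pos"]),np.degrees(2*np.arctan2(y,x)),s
def plan(wps,step=.036,sp=7.0):
    "wps: (x,y,z,tool-x angle deg, hand); prints rows in tool axes"
    p,a,s=cur();R=[]
    for x,y,z,b,h in wps:
        d=np.array([x,y,z])-p;da=(b-a+180)%360-180
        n=max(1,int(np.ceil(max(np.linalg.norm(d)/step,abs(da)/sp))))
        for i in range(n):
            q=d/n;t=np.radians(a);c,sn=np.cos(t),np.sin(t)
            R.append(([round(q[0]*c+q[1]*sn,4),round(q[0]*sn-q[1]*c,4),round(-q[2],4)],round(-da/n,2),h))
            a+=da/n
        p=np.array([x,y,z])
    print("from",cur()[0].round(4),round(cur()[1],1),"J",s["joint_positions"].round(2),"t",s["t"])
    for k in range(0,len(R),5):
        g=R[k:k+5];print(json.dumps([r[0] for r in g]),[r[1] for r in g],[r[2] for r in g])
E
python3 -c "
from plan import *
plan([(.40,-.12,.2,80,0),(.45,.2905,.16,145,0)])"
```

```text
from [ 0.1354 -0.5585  0.1999] 13.6 J [-1.44  0.38  0.08  1.27  0.    1.46] t 0.25
[[0.024, -0.0243, -0.0], [0.0258, -0.0223, -0.0], [0.0275, -0.0203, -0.0], [0.029, -0.0181, -0.0], [0.0303, -0.0158, -0.0]] [np.float64(-4.42), np.float64(-4.42), np.float64(-4.42), np.float64(-4.42), np.float64(-4.42)] [0, 0, 0, 0, 0]
[[0.0314, -0.0134, -0.0], [0.0323, -0.011, -0.0], [0.0331, -0.0084, -0.0], [0.0336, -0.0059, -0.0], [0.034, -0.0032, -0.0]] [np.float64(-4.42), np.float64(-4.42), np.float64(-4.42), np.float64(-4.42), np.float64(-4.42)] [0, 0, 0, 0, 0]
[[0.0341, -0.0006, -0.0], [0.0341, 0.002, -0.0], [0.0338, 0.0047, -0.0], [0.0334, 0.0072, -0.0], [0.0327, 0.0098, -0.0]] [np.float64(-4.42), np.float64(-4.42), np.float64(-4.42), np.float64(-4.42), np.float64(-4.42)] [0, 0, 0, 0, 0]
[[0.0344, -0.0018, 0.0033], [0.0344, 0.0014, 0.0033], [0.0341, 0.0047, 0.0033], [0.0336, 0.0079, 0.0033], [0.0327, 0.011, 0.0033]] [np.float64(-5.42), np.float64(-5.42), np.float64(-5.42), np.float64(-5.42), np.float64(-5.42)] [0, 0, 0, 0, 0]
[[0.0315, 0.014, 0.0033], [0.03, 0.0169, 0.0033], [0.0283, 0.0197, 0.0033], [0.0263, 0.0223, 0.0033], [0.0241, 0.0247, 0.0033]] [np.float64(-5.42), np.float64(-5.42), np.float64(-5.42), np.float64(-5.42), np.float64(-5.42)] [0, 0, 0, 0, 0]
[[0.0216, 0.0268, 0.0033], [0.019, 0.0287, 0.0033]] [np.float64(-5.42), np.float64(-5.42)] [0, 0]
```

Emit:
{"op": "apply_moves", "data": {"delta_pos": [[0.024, -0.024, 0], [0.026, -0.022, 0], [0.0275, -0.02, 0], [0.029, -0.018, 0], [0.03, -0.016, 0]], "spin": [-4.4, -4.4, -4.4, -4.4, -4.4], "hand": [0, 0, 0, 0, 0]}}

```text
t: 0.67
tcp_pos: [0.2245, -0.4121, 0.2003]
tool_rot: [0.952, 0.307, 0.0, -0.0]
ft_force: [0.8, 0.1, -0.8]
width: 0.0855
grasp_force: 0.0
```

Emit:
{"op": "apply_moves", "data": {"delta_pos": [[0.031, -0.0135, 0], [0.032, -0.011, 0], [0.033, -0.0085, 0], [0.0335, -0.006, 0], [0.034, -0.003, 0]], "spin": [-4.4, -4.4, -4.4, -4.4, -4.4], "hand": [0, 0, 0, 0, 0]}}

```text
t: 1.08
tcp_pos: [0.3122, -0.2666, 0.2005]
tool_rot: [0.875, 0.483, 0.0, 0.0]
ft_force: [1.9, -0.1, 0.3]
width: 0.0852
grasp_force: 0.0
```

Emit:
{"op": "apply_moves", "data": {"delta_pos": [[0.034, -0.0005, 0], [0.034, 0.002, 0], [0.034, 0.0045, 0], [0.0335, 0.007, 0], [0.0325, 0.01, 0]], "spin": [-4.4, -4.4, -4.4, -4.4, -4.4], "hand": [0, 0, 0, 0, 0]}}

```text
t: 1.5
tcp_pos: [0.4011, -0.1208, 0.2005]
tool_rot: [0.767, 0.642, 0.0, 0.0]
ft_force: [0.6, -1.7, 0.5]
width: 0.085
grasp_force: 0.0
```

Emit:
{"op": "apply_moves", "data": {"delta_pos": [[0.0345, -0.002, 0.003], [0.0345, 0.0015, 0.003], [0.034, 0.0045, 0.003], [0.0335, 0.008, 0.003], [0.0325, 0.011, 0.003]], "spin": [-5.4, -5.4, -5.4, -5.4, -5.4], "hand": [0, 0, 0, 0, 0]}}

```text
t: 1.92
tcp_pos: [0.4225, 0.0499, 0.1853]
tool_rot: [0.596, 0.803, 0.0, 0.0]
ft_force: [0.6, -0.5, 0.0]
width: 0.0854
grasp_force: 0.0
```

Emit:
{"op": "apply_moves", "data": {"delta_pos": [[0.0315, 0.014, 0.003], [0.03, 0.017, 0.003], [0.0285, 0.0195, 0.003], [0.0265, 0.0225, 0.003], [0.024, 0.0245, 0.003]], "spin": [-5.4, -5.4, -5.4, -5.4, -5.4], "hand": [0, 0, 0, 0, 0]}}

```text
t: 2.33
tcp_pos: [0.4445, 0.2212, 0.1703]
tool_rot: [0.391, 0.92, 0.0, 0.0]
ft_force: [0.2, -0.8, 1.4]
width: 0.0855
grasp_force: 0.0
```

```bash
python3 -c "
from plan import *
plan([(.45,.2905,.12,145,0)]);plan([(.45,.2905,.016,145,0)],step=.03)"
```

```text
from [0.4445 0.2212 0.1703] 133.9 J [ 0.33  0.23 -0.2   1.14 -0.    1.14] t 2.3333
[[0.0154, 0.0173, 0.0168], [0.0142, 0.0183, 0.0168], [0.013, 0.0192, 0.0168]] [np.float64(-3.7), np.float64(-3.7), np.float64(-3.7)] [0, 0, 0]
from [0.4445 0.2212 0.1703] 133.9 J [ 0.33  0.23 -0.2   1.14 -0.    1.14] t 2.3333
[[0.0077, 0.0087, 0.0257], [0.0074, 0.0089, 0.0257], [0.0071, 0.0091, 0.0257], [0.0068, 0.0094, 0.0257], [0.0065, 0.0096, 0.0257]] [np.float64(-1.85), np.float64(-1.85), np.float64(-1.85), np.float64(-1.85), np.float64(-1.85)] [0, 0, 0, 0, 0]
[[0.0062, 0.0098, 0.0257]] [np.float64(-1.85)] [0]
```

Emit:
{"op": "apply_moves", "data": {"delta_pos": [[0.0155, 0.0175, 0.017], [0.014, 0.018, 0.017], [0.013, 0.019, 0.017], [0, 0, 0.02], [0, 0, 0.02]], "spin": [-3.7, -3.7, -3.7, 0, 0], "hand": [0, 0, 0, 0, 0]}}

```text
t: 2.75
tcp_pos: [0.4506, 0.2899, 0.0786]
tool_rot: [0.302, 0.953, 0.0, 0.0]
ft_force: [0.6, -0.1, -1.0]
width: 0.0853
grasp_force: 0.0
```

```bash
python3 -c "
from plan import *
plan([(.45,.2905,.016,145,0)],step=.03)
t=snapshot('top');s=snapshot('side')
a=cv2.resize(t[215:345,120:270],None,fx=2.6,fy=2.6);b=cv2.resize(s[325:455,260:410],None,fx=2.6,fy=2.6)
cv2.imwrite('pics/g1.png',np.hstack([a,b])[:,:,::-1])"
```

```text
from [0.4506 0.2899 0.0786] 144.9 J [ 0.45  0.37 -0.26  0.94 -0.    1.07] t 2.75
[[0.0003, 0.0001, 0.0209], [0.0003, 0.0001, 0.0209], [0.0003, 0.0001, 0.0209]] [np.float64(-0.04), np.float64(-0.04), np.float64(-0.04)] [0, 0, 0]
```

View pics/g1.png

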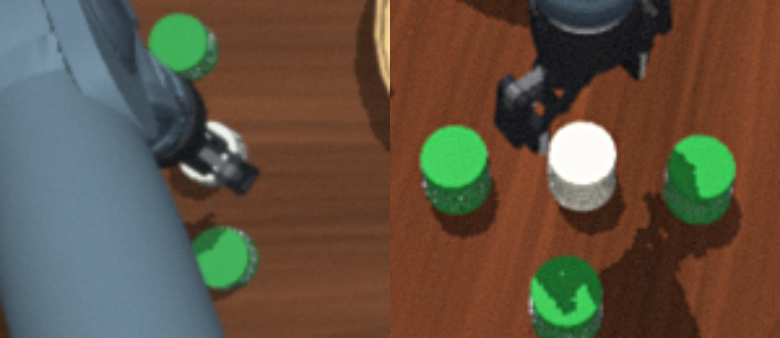

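The picture shows the gripper standing over the white cup (crop left 215,150; crop right 582,155), with the green cups untouched. I'll descend and grip.

Emit:
{"op": "apply_moves", "data": {"delta_pos": [[0, 0, 0.022], [0, 0, 0.022], [0, 0, 0.022], [0, 0, 0], [0, 0, 0]], "spin": [0, 0, 0, 0, 0], "hand": [0, 0, 0, 0, 0.4]}}

```text
t: 3.27
tcp_pos: [0.4497, 0.2877, 0.0136]
tool_rot: [0.303, 0.953, -0.001, -0.001]
ft_force: [-0.2, -0.9, 0.3]
width: 0.0754
grasp_force: 0.0
```

Emit:
{"op": "apply_moves", "data": {"delta_pos": [[0, 0, 0], [0, 0, 0], [0, 0, 0], [0, 0, 0], [0, 0, 0]], "spin": [0, 0, 0, 0, 0], "hand": [0.5, 0.6, 0.7, 0.8, 0.8]}}

```text
t: 3.68
tcp_pos: [0.4524, 0.2876, 0.0173]
tool_rot: [0.303, 0.953, -0.0, 0.003]
ft_force: [-5.0, -7.2, 21.3]
width: 0.0174
grasp_force: 10.9
```

```bash
python3 -c "
from plan import *
print(cur()[2])
t=snapshot('top');s=snapshot('side')
a=cv2.resize(t[215:345,120:270],None,fx=2.6,fy=2.6);b=cv2.resize(s[325:455,260:410],None,fx=2.6,fy=2.6)
cv2.imwrite('pics/g2.png',np.hstack([a,b])[:,:,::-1])"
```

```text
{'t': 3.6833, 'joint_positions': array([ 0.45030272,  0.42544133, -0.34869175,  0.79307373, -0.00376766,
        1.06648205]), 'qd': array([-0.00291914, -0.00292535, -0.00884507,  0.00655773, -0.00270942,
       -0.00212432]), 'effort': array([ 1.94982111e+00, -3.35594702e+01,  2.07876366e+01, -3.91814813e+00,
        1.48815271e+00,  9.28829162e-03]), 'tcp_pos': array([0.45235793, 0.28756187, 0.01732347]), 'tool_rot': array([ 3.03241000e-01,  9.52910345e-01, -1.33199559e-04,  2.59850062e-03]), 'ft_force': array([-5.00792998, -7.22435121, 21.30856782]), 'ft_torque': array([-1.39225764,  0.99183589, -0.046956  ]), 'grasp_force': 10.899402171779684, 'width': 0.01736542330666187}
```

View pics/g2.png

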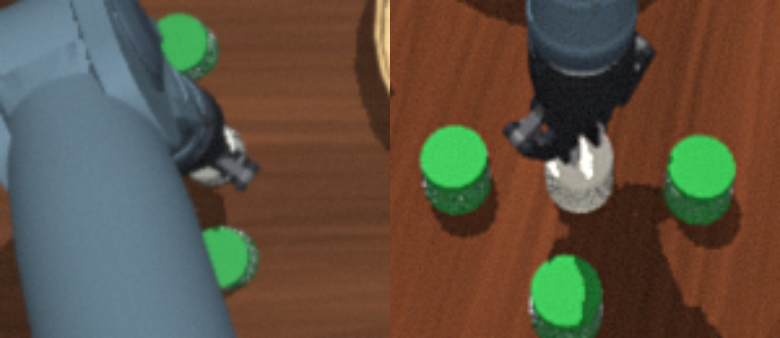

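The cup still stands at crop right (578,175), but the fingers closed to 17 mm and hide its top. I'll compare where the TCP projects in the image with where the cup does.

```bash
python3 -c "
from plan import *
f=lambda n,P:((proj(n,P)-((120,215) if n=='top' else (260,325)))*2.6+((0,0) if n=='top' else (390,0))).round()
for n in('top','side'):
  print(n,'tcp1',f(n,[.4506,.2899,.0786]),'tcp2',f(n,[.4524,.2876,.0173]),'cup top',f(n,[.45,.2905,.048]),'base',f(n,[.45,.2905,0]))
  y=np.array([np.sin(np.radians(145)),-np.cos(np.radians(145)),0])
  print('fingers open at g1',f(n,np.array([.4506,.2899,.0916])+y*.0425),f(n,np.array([.4506,.2899,.0916])-y*.0425))
a=cv2.imread('pics/g1.png')[:,390:];b=cv2.imread('pics/g2.png')[:,390:]
o=np.hstack([cv2.resize(i[0:230,60:330],(400,341),interpolation=2) for i in(a,b)]);o=cv2.convertScaleAbs(o,alpha=1.5,beta=25);cv2.imwrite('pics/g3.png',o)
"
```

```text
top tcp1 [[199. 144.]] tcp2 [[216. 150.]] cup top [[206. 149.]] base [[216. 155.]]
fingers open at g1 [[156. 114.]] [[237. 171.]]
side tcp1 [[580. 131.]] tcp2 [[578. 162.]] cup top [[580. 149.]] base [[580. 175.]]
fingers open at g1 [[537. 157.]] [[622.  90.]]
```

View pics/g3.png

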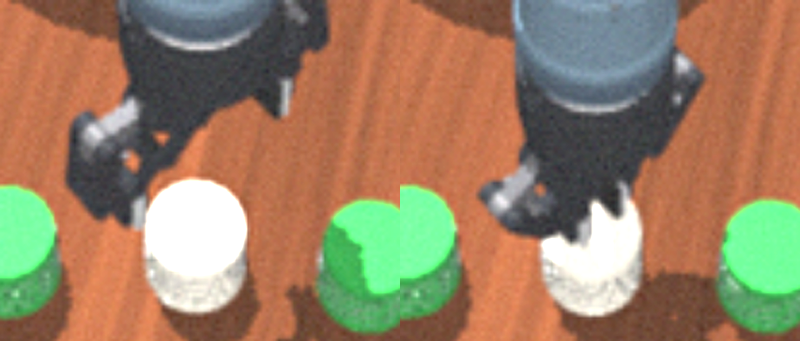

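Emit:
{"op": "apply_moves", "data": {"delta_pos": [[0, 0, 0], [0, 0, 0], [0, 0, 0], [0, 0, 0], [0, 0, 0]], "spin": [0, 0, 0, 0, 0], "hand": [0.65, 0.5, 0.3, 0.1, 0]}}

```text
t: 4.2
tcp_pos: [0.4501, 0.2882, 0.0133]
tool_rot: [0.303, 0.953, -0.0, -0.0]
ft_force: [-0.6, 0.0, 0.4]
width: 0.0771
grasp_force: 0.0
```

```bash
python3 -c "
from plan import *
s=snapshot('side');t=snapshot('top');st=cur()[2];print(st['tcp_pos'],st['ft_force'],st['width'])
for n,im,w in(('top',t,(180,255,222,292)),('side',s,(315,365,355,415))): print(blob(im,(0,0,150),(179,60,255),w))
a=cv2.resize(t[215:345,120:270],None,fx=2.6,fy=2.6);b=cv2.resize(s[345:425,290:380],None,fx=4.3,fy=4.225)
cv2.imwrite('pics/g4.png',np.hstack([a,b])[:,:,::-1])"
```

```text
[0.45003105 0.28815389 0.0130787 ] [ 0.09135112 -1.71224439  0.29078923] 0.08551681947580639
(array([208.21428571, 266.85714286]), array([27, 10,  4,  5, 14], dtype=int32))
(array([333.99760766, 386.14354067]), array([  7,   8,  24,  26, 418], dtype=int32))
```

View pics/g4.png

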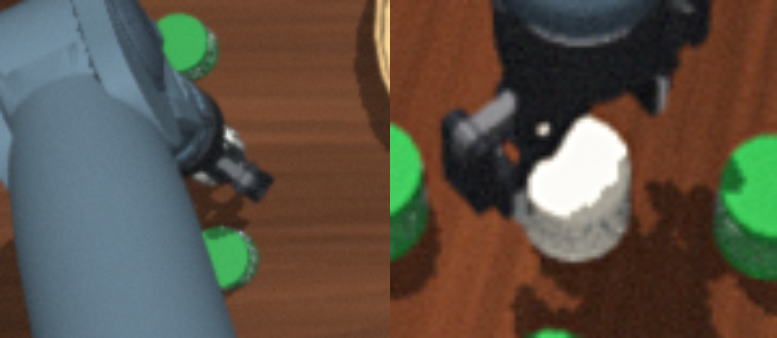

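The cup is upright and unharmed between the open fingers (crop 580,190). I'll compare where the fingertips should appear with where they do.

```bash
python3 -c "
from plan import *
f=lambda P:((proj('side',P)-(290,345))*(4.3,4.225)+(390,0)).round()
y=np.array([np.sin(np.radians(145)),-np.cos(np.radians(145)),0]);p=np.array([.450,.2882,0])
for z in(.0131,.026,.04,.06,.08):print(z,f(p+y*.0425+[0,0,z]),f(p-y*.0425+[0,0,z]),f(p+[0,0,z]))
print('cup top rim, base',f([.45,.2905,.048]),f([.45,.2905,0]))
"
```

```text
0.0131 [[510. 239.]] [[642. 133.]] [[577. 185.]]
0.026 [[509. 228.]] [[642. 121.]] [[577. 174.]]
0.04 [[509. 215.]] [[643. 108.]] [[577. 161.]]
0.06 [[508. 197.]] [[644.  89.]] [[577. 142.]]
0.08 [[507. 179.]] [[645.  70.]] [[577. 123.]]
cup top rim, base [[576. 158.]] [[576. 201.]]
```

```bash
python3 -c "
from plan import *
a=np.linspace(0,2*np.pi,60)
def mask(n,x,y,hgt):
  P=np.concatenate([np.c_[x+r*np.cos(a),y+r*np.sin(a),0*a+z] for r,z in((.0275,0),(.026,hgt))])
  h=cv2.convexHull(proj(n,P).astype(np.float32));m=np.zeros((1920,2560),np.uint8);cv2.fillConvexPoly(m,np.round(h*4).astype(int),1);return cv2.resize(m*1.,(640,480),interpolation=cv2.INTER_AREA)
from scipy.optimize import minimize
O={}
for n,w in(('top',(180,255,222,292)),('side',(315,365,355,415))):
  im=cv2.cvtColor(cv2.imread(f'pics/{n}0.png'),cv2.COLOR_BGR2HSV);u0,v0,u1,v1=w
  m=np.zeros((480,640));m[v0:v1,u0:u1]=cv2.inRange(im[v0:v1,u0:u1],(0,0,75),(179,75,255))>0;O[n]=m
  v,u=np.nonzero(m);print(n,u.min(),u.max(),v.min(),v.max(),m.sum())
for ns in(['top'],['side'],['top','side']):
  for hg in(.048,.06):
    c=lambda q:sum(np.abs(mask(n,q[0],q[1],hg)-O[n]).sum() for n in ns)
    r=minimize(c,[.45,.29],method='Nelder-Mead',options=dict(initial_simplex=[[.45,.29],[.46,.29],[.45,.28]],xatol=1e-4));print(ns,hg,r.x.round(4),round(r.fun,1))
"
```

```text
top 187 214 261 286 555.0
side 320 346 372 405 767.0
['top'] 0.048 [0.4487 0.2902] 27.9
['top'] 0.06 [0.4477 0.2895] 40.9
['side'] 0.048 [0.4484 0.2922] 25.4
['side'] 0.06 [0.4478 0.2943] 77.8
['top', 'side'] 0.048 [0.4484 0.2915] 69.7
['top', 'side'] 0.06 [0.4483 0.2917] 158.6
```

Emit:
{"op": "apply_moves", "data": {"delta_pos": [[0.0025, 0.002, 0], [0, 0, 0], [0, 0, 0], [0, 0, 0], [0, 0, 0]], "spin": [0, 0, 0, 0, 0], "hand": [0.1, 0.2, 0.3, 0.33, 0.35]}}

```text
t: 4.72
tcp_pos: [0.4495, 0.2913, 0.0133]
tool_rot: [0.303, 0.953, -0.0, -0.0]
ft_force: [0.2, -0.4, -0.9]
width: 0.0555
grasp_force: 0.0
```

Emit:
{"op": "apply_moves", "data": {"delta_pos": [[0, 0, 0], [0, 0, 0], [0, 0, 0]], "spin": [0, 0, 0], "hand": [0.36, 0.37, 0.38]}}

```text
t: 4.97
tcp_pos: [0.4499, 0.2917, 0.0136]
tool_rot: [0.303, 0.953, 0.0, 0.0]
ft_force: [-0.2, 0.4, -0.0]
width: 0.0526
grasp_force: 0.3
```

Emit:
{"op": "apply_moves", "data": {"delta_pos": [[0, 0, 0], [0, 0, 0], [0, 0, 0]], "spin": [0, 0, 0], "hand": [0.39, 0.4, 0.4]}}

```text
t: 5.22
tcp_pos: [0.4503, 0.292, 0.0139]
tool_rot: [0.303, 0.953, 0.001, 0.0]
ft_force: [0.8, 1.9, 2.3]
width: 0.0513
grasp_force: 1.3
```

Emit:
{"op": "apply_moves", "data": {"delta_pos": [[0, 0, 0], [0, 0, 0]], "spin": [0, 0], "hand": [0.41, 0.42]}}

```text
t: 5.38
tcp_pos: [0.4505, 0.2921, 0.0141]
tool_rot: [0.303, 0.953, 0.001, 0.001]
ft_force: [0.9, 1.8, 5.5]
width: 0.0495
grasp_force: 2.7
```

Emit:
{"op": "apply_moves", "data": {"delta_pos": [[0, 0, -0.002], [0, 0, -0.004], [0, 0, -0.008], [0, 0, -0.01], [0, 0, -0.01]], "spin": [0, 0, 0, 0, 0], "hand": [0.42, 0.42, 0.42, 0.42, 0.42]}}

```text
t: 5.8
tcp_pos: [0.449, 0.291, 0.0481]
tool_rot: [0.303, 0.953, -0.001, -0.0]
ft_force: [-0.2, -0.5, 0.7]
width: 0.0495
grasp_force: 0.0
```

```bash
python3 -c "
from plan import *
s=snapshot('side');st=cur()[2];print(st['tcp_pos'],st['ft_force'],st['width'],st['grasp_force'])
cv2.imwrite('pics/l1.png',cv2.resize(s[325:415,270:390],None,fx=4,fy=4)[:,:,::-1])"
```

```text
[0.45074769 0.29190865 0.05039607] [-0.70270091  0.49803188  0.63299366] 0.04975273189927883 0.0
```

View pics/l1.png

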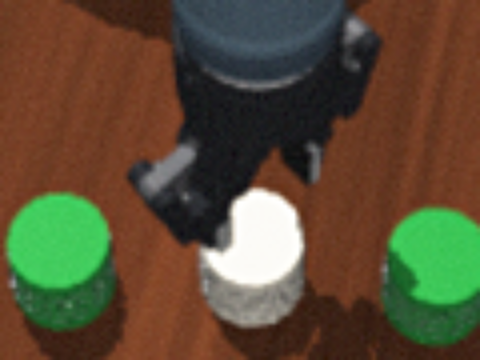

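The cup slipped out and still stands at crop (252,245). The finger pads end above its top, so I'll check how low they really reach.

```bash
python3 -c "
from plan import *
f=lambda P:((proj('side',P)-(270,325))*4).round()
y=np.array([np.sin(np.radians(145)),-np.cos(np.radians(145)),0]);x=np.array([np.cos(np.radians(145)),np.sin(np.radians(145)),0]);p=np.array([.4505,.2917,0])
for z in(.05,.06,.07,.08,.09,.1):print(z,'L',f(p+y*.0247+x*.011+[0,0,z]),f(p+y*.0247-x*.011+[0,0,z]),'R',f(p-y*.0247+x*.011+[0,0,z]),f(p-y*.0247-x*.011+[0,0,z]))
print(f([.4487,.291,.048]))
"
```

```text
0.05 L [[229. 275.]] [[200. 244.]] R [[302. 215.]] [[274. 185.]]
0.06 L [[229. 267.]] [[200. 235.]] R [[303. 207.]] [[274. 176.]]
0.07 L [[229. 258.]] [[200. 226.]] R [[303. 198.]] [[274. 167.]]
0.08 L [[228. 249.]] [[199. 217.]] R [[304. 188.]] [[274. 158.]]
0.09 L [[228. 240.]] [[199. 208.]] R [[304. 179.]] [[275. 149.]]
0.1 L [[228. 231.]] [[199. 199.]] R [[304. 170.]] [[275. 139.]]
[[255. 231.]]
```

```bash
python3 -c "
from cell import env,sensors,job
print(env.grip_point_offset,[a for a in dir(env) if a[0]!='_'])
print(sensors.state()['joint_positions'])"
```

```text
0.0187 ['MotionError', 'grip_point_offset']
[ 4.56711214e-01  3.92640529e-01 -3.01786688e-01  8.73445453e-01
 -2.60299761e-04  1.07242490e+00]
```

Emit:
{"op": "apply_moves", "data": {"delta_pos": [[0.001, -0.0015, 0], [0, 0, 0.002], [0, 0, 0.01], [0, 0, 0.012], [0, 0, 0.012]], "spin": [0, 0, 0, 0, 0], "hand": [0.1, 0.1, 0.1, 0.1, 0.1]}}

```text
t: 6.27
tcp_pos: [0.4473, 0.2905, 0.0099]
tool_rot: [0.303, 0.953, -0.0, -0.0]
ft_force: [0.8, -0.3, -0.1]
width: 0.0769
grasp_force: 0.0
```

Emit:
{"op": "apply_moves", "data": {"delta_pos": [[0, 0, 0.004], [0, 0, 0.004], [0, 0, 0.002], [0, 0, 0]], "spin": [0, 0, 0, 0], "hand": [0.1, 0.1, 0.1, 0.1]}}

```text
t: 6.6
tcp_pos: [0.4475, 0.2906, 0.0008]
tool_rot: [0.303, 0.953, -0.0, -0.0]
ft_force: [-0.6, 1.7, -0.0]
width: 0.0767
grasp_force: 0.0
```

Emit:
{"op": "apply_moves", "data": {"delta_pos": [[0, 0, 0.003], [0, 0, 0]], "spin": [0, 0], "hand": [0.1, 0.1]}}

```text
t: 6.77
tcp_pos: [0.4481, 0.2908, -0.0016]
tool_rot: [0.303, 0.953, 0.0, 0.0]
ft_force: [0.8, 0.2, -0.4]
width: 0.0769
grasp_force: 0.0
```

Emit:
{"op": "apply_moves", "data": {"delta_pos": [[0, 0, 0.003], [0, 0, 0.003], [0, 0, 0]], "spin": [0, 0, 0], "hand": [0.1, 0.1, 0.1]}}

```text
t: 7.02
tcp_pos: [0.4475, 0.2906, -0.0081]
tool_rot: [0.303, 0.953, -0.0, -0.0]
ft_force: [0.7, 0.3, 0.0]
width: 0.077
grasp_force: 0.0
```

Emit:
{"op": "apply_moves", "data": {"delta_pos": [[0, 0, 0.002], [0, 0, 0.001], [0, 0, 0]], "spin": [0, 0, 0], "hand": [0.1, 0.1, 0.1]}}

```text
t: 7.27
tcp_pos: [0.4476, 0.2906, -0.0109]
tool_rot: [0.303, 0.953, -0.0, -0.0]
ft_force: [0.1, 0.3, -0.0]
width: 0.0769
grasp_force: 0.0
```

Emit:
{"op": "apply_moves", "data": {"delta_pos": [[0, 0, 0.002], [0, 0, 0.002], [0, 0, 0]], "spin": [0, 0, 0], "hand": [0.1, 0.1, 0.1]}}

```text
t: 7.52
tcp_pos: [0.4475, 0.2906, -0.0151]
tool_rot: [0.303, 0.953, -0.0, -0.0]
ft_force: [-0.2, -0.1, 0.5]
width: 0.077
grasp_force: 0.0
```

Emit:
{"op": "apply_moves", "data": {"delta_pos": [[0, 0, 0.002], [0, 0, 0]], "spin": [0, 0], "hand": [0.1, 0.1]}}

```text
t: 7.68
tcp_pos: [0.4476, 0.2906, -0.017]
tool_rot: [0.303, 0.953, -0.0, -0.0]
ft_force: [0.3, -0.1, -0.2]
width: 0.077
grasp_force: 0.0
```

```bash
python3 -c "
from plan import *
s=snapshot('side');st=cur()[2];print(st['tcp_pos'],st['ft_force'],st['width'],st['grasp_force'])
cv2.imwrite('pics/l2.png',cv2.convertScaleAbs(cv2.resize(s[325:425,270:390],None,fx=6,fy=6)[:,:,::-1],alpha=1.6,beta=20))"
```

```text
[ 0.447622    0.2906435  -0.01685605] [-0.29433725  0.54621535  0.27507018] 0.07707694398971277 0.0
```

View pics/l2.png

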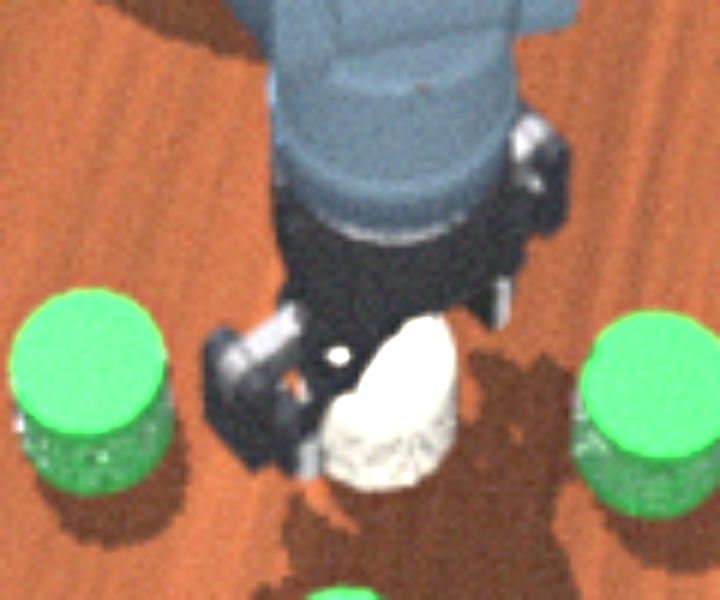

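The fingers now straddle the cup well down its side: the left tip is at (310,478), beside the cup's lower wall. I'll close gently.

Emit:
{"op": "apply_moves", "data": {"delta_pos": [[0.001, 0.0005, 0], [0, 0, 0], [0, 0, 0], [0, 0, 0], [0, 0, 0]], "spin": [0, 0, 0, 0, 0], "hand": [0.2, 0.3, 0.35, 0.37, 0.38]}}

```text
t: 8.15
tcp_pos: [0.4476, 0.292, -0.0163]
tool_rot: [0.303, 0.953, 0.0, 0.0]
ft_force: [0.6, 0.1, 1.7]
width: 0.0531
grasp_force: 9.6
```

Emit:
{"op": "apply_moves", "data": {"delta_pos": [[0, 0, 0], [0, 0, 0], [0, 0, 0]], "spin": [0, 0, 0], "hand": [0.4, 0.42, 0.43]}}

```text
t: 8.4
tcp_pos: [0.4477, 0.2921, -0.0158]
tool_rot: [0.303, 0.953, 0.0, 0.0]
ft_force: [-2.5, 0.9, 6.1]
width: 0.0517
grasp_force: 61.4
```

Emit:
{"op": "apply_moves", "data": {"delta_pos": [[0, 0, -0.004], [0, 0, -0.01], [0, 0, -0.015], [0, 0, -0.025], [0, 0, -0.03]], "spin": [0, 0, 0, 0, 0], "hand": [0.43, 0.43, 0.43, 0.43, 0.43]}}

```text
t: 8.82
tcp_pos: [0.4455, 0.2907, 0.0672]
tool_rot: [0.303, 0.953, -0.002, -0.001]
ft_force: [0.7, 0.4, -0.5]
width: 0.0513
grasp_force: 62.5
```

Emit:
{"op": "apply_moves", "data": {"delta_pos": [[0, 0, -0.03], [0, 0, -0.03], [0, 0, -0.03]], "spin": [0, 0, 0], "hand": [0.43, 0.43, 0.43]}}

```text
t: 9.07
tcp_pos: [0.4469, 0.2914, 0.1594]
tool_rot: [0.303, 0.953, -0.0, 0.0]
ft_force: [0.0, 0.6, -0.9]
width: 0.051
grasp_force: 62.5
```

```bash
python3 -c "
from plan import *
s=snapshot('side');st=cur()[2];print(st['tcp_pos'],st['width'],st['grasp_force'])
im=cv2.cvtColor(s,cv2.COLOR_RGB2HSV);m=cv2.inRange(im,(0,0,75),(179,75,255))
P=proj('side',st['tcp_pos']+[0,0,.0158+.024])[0];print('expect cup centre',P)
cv2.imwrite('pics/l3.png',cv2.resize(s[270:420,250:410],None,fx=4,fy=4)[:,:,::-1])
plan([(.4487,.20,.17,145,.43),(.5954,-.0793,.17,165,.43)],step=.034,sp=6)"
```

```text
[0.45016497 0.2930884  0.16577662] 0.05147668234745007 62.498859751503915
expect cup centre [333.17291197 344.69965734]
from [0.4502 0.2931 0.1658] 144.7 J [ 0.46  0.3  -0.11  1.14 -0.    1.07] t 9.1167
[[-0.0175, -0.0256, -0.0014], [-0.0175, -0.0256, -0.0014], [-0.0174, -0.0257, -0.0014], [-0.028, -0.0145, -0.0], [-0.0275, -0.0154, -0.0]] [np.float64(-0.09), np.float64(-0.09), np.float64(-0.09), np.float64(-2.0), np.float64(-2.0)] [0.43, 0.43, 0.43, 0.43, 0.43]
[[-0.027, -0.0164, -0.0], [-0.0264, -0.0173, -0.0], [-0.0258, -0.0182, -0.0], [-0.0251, -0.0191, -0.0], [-0.0244, -0.02, -0.0]] [np.float64(-2.0), np.float64(-2.0), np.float64(-2.0), np.float64(-2.0), np.float64(-2.0)] [0.43, 0.43, 0.43, 0.43, 0.43]
[[-0.0237, -0.0208, -0.0], [-0.023, -0.0216, -0.0], [-0.0222, -0.0224, -0.0]] [np.float64(-2.0), np.float64(-2.0), np.float64(-2.0)] [0.43, 0.43, 0.43]
```

View pics/l3.png

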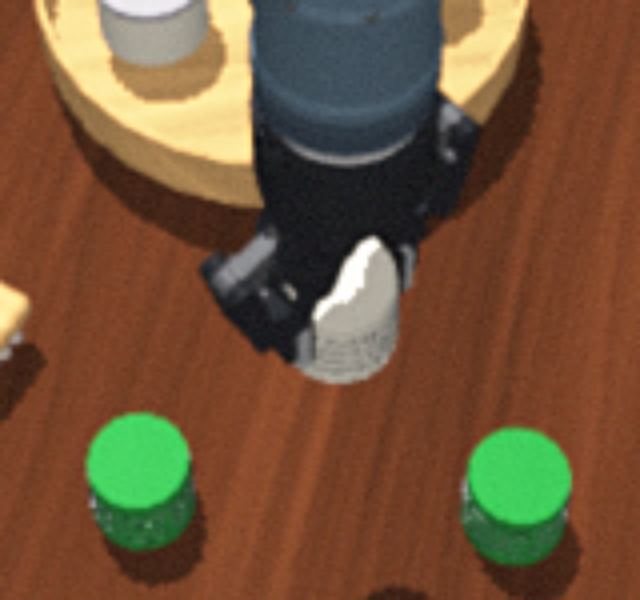

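The cup is held upright between the pads (crop 345,310) and is clear of the table. Next I'll carry it to the dome.

Emit:
{"op": "apply_moves", "data": {"delta_pos": [[-0.012, -0.018, 0], [-0.0175, -0.0255, 0], [-0.0225, -0.0335, -0.004], [-0.028, -0.0145, 0], [-0.0275, -0.0155, 0]], "spin": [0, 0, 0, -2, -2], "hand": [0.43, 0.43, 0.43, 0.43, 0.43]}}

```text
t: 9.53
tcp_pos: [0.4736, 0.1412, 0.1621]
tool_rot: [0.269, 0.963, -0.0, 0.0]
ft_force: [1.3, 0.7, -0.2]
width: 0.0512
grasp_force: 62.6
```

Emit:
{"op": "apply_moves", "data": {"delta_pos": [[-0.027, -0.0165, 0], [-0.0265, -0.0175, 0], [-0.026, -0.018, 0], [-0.025, -0.019, 0], [-0.0245, -0.02, 0]], "spin": [-2, -2, -2, -2, -2], "hand": [0.43, 0.43, 0.43, 0.43, 0.43]}}

```text
t: 9.95
tcp_pos: [0.5475, 0.0011, 0.1618]
tool_rot: [0.184, 0.983, -0.0, 0.0]
ft_force: [-0.1, 0.1, -0.5]
width: 0.0514
grasp_force: 62.6
```

```bash
python3 -c "
from plan import *
plan([(.5945,-.079,.165,165,.43)],step=.025,sp=6)"
```

```text
from [0.5475 0.0011 0.1618] 158.8 J [-0.11  0.33 -0.08  1.15 -0.    0.26] t 9.95
[[-0.0182, -0.0144, -0.0008], [-0.0178, -0.0149, -0.0008], [-0.0174, -0.0154, -0.0008], [-0.017, -0.0158, -0.0008]] [np.float64(-1.55), np.float64(-1.55), np.float64(-1.55), np.float64(-1.55)] [0.43, 0.43, 0.43, 0.43]
```

Emit:
{"op": "apply_moves", "data": {"delta_pos": [[-0.018, -0.0145, 0], [-0.018, -0.015, 0], [-0.0175, -0.0155, 0], [-0.017, -0.016, 0], [0, 0, 0]], "spin": [-1.5, -1.5, -1.5, -1.5, 0], "hand": [0.43, 0.43, 0.43, 0.43, 0.43]}}

```text
t: 10.37
tcp_pos: [0.5958, -0.082, 0.1613]
tool_rot: [0.134, 0.991, -0.001, 0.001]
ft_force: [0.7, -0.1, 0.2]
width: 0.0513
grasp_force: 62.6
```

```bash
python3 -c "
from plan import *
s=snapshot('side');st=cur()[2];print(st['tcp_pos'])
# held cup silhouette fit in side view, at known height
a=np.linspace(0,2*np.pi,60)
m=cv2.inRange(cv2.cvtColor(s,cv2.COLOR_RGB2HSV),(0,0,60),(179,80,255))
z0=st['tcp_pos'][2]+.0158
for dx in(0,):
  P=np.concatenate([np.c_[st['tcp_pos'][0]+r*np.cos(a),st['tcp_pos'][1]+r*np.sin(a),0*a+z] for r,z in((.0275,z0),(.026,z0+.048))])
  h=proj('side',P);print('expected box',h.min(0),h.max(0))
u0,v0=np.floor(h.min(0)).astype(int)-3;u1,v1=np.ceil(h.max(0)).astype(int)+4
g=m[v0:v1,u0:u1];print(u0,v0);print('\n'.join(''.join('#' if x else '.' for x in r) for r in g))
plan([(.5945,-.079,.1,165,.43)],step=.02,sp=6)"
```

```text
[ 0.59468639 -0.07995231  0.16129675]
expected box [299.4320901  177.68576698] [323.20141353 208.90953539]
296 174
####..............#.............
####............................
###......................##.....
###........##...........###.....
##.........###...####....##.....
#.#.......####..#######..##.....
................########..#.....
................###########.....
......###.......###########.....
......####.....############.....
......#####...#############.....
......#####..##############.....
......#####..##############.....
.......###...##############.....
.............#############......
.............#############......
.............#############......
.............#############......
.............#############......
...........###############......
..........################......
...#......#################.....
..........#################.....
..........################......
..........################......
..........#################.....
..........#################.....
....#......###############......
....###...################......
....######################......
.....####################.......
......##################........
.......################.........
.........############...........
............#####...............
................................
................................
................................
................................
from [ 0.5947 -0.08    0.1613] 164.6 J [-0.24  0.44  0.08  1.21 -0.    0.03] t 10.4167
[[0.0001, 0.0002, 0.0153], [0.0001, 0.0002, 0.0153], [0.0001, 0.0002, 0.0153], [0.0001, 0.0002, 0.0153]] [np.float64(-0.11), np.float64(-0.11), np.float64(-0.11), np.float64(-0.11)] [0.43, 0.43, 0.43, 0.43]
```

The held cup's silhouette matches prediction: bottom at row 208 (expected 209), columns 300–322 (expected 299–323). Time to lower it.

Emit:
{"op": "apply_moves", "data": {"delta_pos": [[0, 0.0005, 0.012], [0, 0, 0.018], [0, 0, 0.018], [0, 0, 0.012], [0, 0, 0.006]], "spin": [0, 0, 0, 0, 0], "hand": [0.43, 0.43, 0.43, 0.43, 0.43]}}

```text
t: 10.83
tcp_pos: [0.592, -0.0762, 0.0936]
tool_rot: [0.133, 0.991, 0.0, -0.002]
ft_force: [-0.5, -0.5, 0.1]
width: 0.0512
grasp_force: 62.6
```

Emit:
{"op": "apply_moves", "data": {"delta_pos": [[0, 0, 0], [0, 0, 0.003]], "spin": [0, 0], "hand": [0.43, 0.43]}}

```text
t: 11.0
tcp_pos: [0.5943, -0.0771, 0.0932]
tool_rot: [0.133, 0.991, -0.0, 0.0]
ft_force: [0.1, 0.0, 0.5]
width: 0.0508
grasp_force: 62.6
```

Emit:
{"op": "apply_moves", "data": {"delta_pos": [[0, 0, 0.002], [0, 0, 0]], "spin": [0, 0], "hand": [0.43, 0.43]}}

```text
t: 11.17
tcp_pos: [0.5946, -0.0775, 0.0909]
tool_rot: [0.133, 0.991, -0.0, 0.001]
ft_force: [0.3, -0.3, -0.2]
width: 0.0515
grasp_force: 62.6
```

Emit:
{"op": "apply_moves", "data": {"delta_pos": [[0, -0.0015, 0], [0, 0, 0.002], [0, 0, 0]], "spin": [0, 0, 0], "hand": [0.43, 0.43, 0.43]}}

```text
t: 11.42
tcp_pos: [0.5939, -0.0792, 0.0885]
tool_rot: [0.133, 0.991, -0.0, 0.0]
ft_force: [0.4, 0.8, -0.3]
width: 0.0514
grasp_force: 62.6
```

Emit:
{"op": "apply_moves", "data": {"delta_pos": [[0, 0, 0.0015], [0, 0, 0]], "spin": [0, 0], "hand": [0.43, 0.43]}}

```text
t: 11.58
tcp_pos: [0.5942, -0.0791, 0.0873]
tool_rot: [0.133, 0.991, -0.0, 0.0]
ft_force: [-0.1, -0.2, 2.3]
width: 0.0513
grasp_force: 62.8
```

Emit:
{"op": "apply_moves", "data": {"delta_pos": [[0, 0, 0.0005], [0, 0, 0], [0, 0, 0], [0, 0, 0], [0, 0, 0]], "spin": [0, 0, 0, 0, 0], "hand": [0.41, 0.39, 0.37, 0.35, 0.32]}}

```text
t: 12.0
tcp_pos: [0.5934, -0.079, 0.0859]
tool_rot: [0.133, 0.991, -0.0, -0.0]
ft_force: [-0.3, 0.8, -1.2]
width: 0.0579
grasp_force: 0.0
```

Emit:
{"op": "apply_moves", "data": {"delta_pos": [[0, 0, 0], [0, 0, 0], [0, 0, 0]], "spin": [0, 0, 0], "hand": [0.28, 0.24, 0.2]}}

```text
t: 12.25
tcp_pos: [0.5936, -0.079, 0.0862]
tool_rot: [0.133, 0.991, -0.0, -0.0]
ft_force: [0.1, 0.5, 0.2]
width: 0.0685
grasp_force: 0.0
```

Emit:
{"op": "apply_moves", "data": {"delta_pos": [[0, 0, 0], [0, 0, -0.005], [0, 0, -0.015], [0, 0, -0.025], [0, 0, -0.03]], "spin": [0, 0, 0, 0, 0], "hand": [0.15, 0.12, 0.12, 0.12, 0.12]}}

```text
t: 12.67
tcp_pos: [0.5921, -0.0786, 0.1607]
tool_rot: [0.133, 0.991, 0.0, -0.002]
ft_force: [-0.1, -0.9, -0.4]
width: 0.0755
grasp_force: 0.0
```

Emit:
{"op": "apply_moves", "data": {"delta_pos": [[0, 0, -0.03], [0, 0, -0.03], [0, 0, -0.01], [0, 0, 0]], "spin": [0, 0, 0, 0], "hand": [0.12, 0.12, 0.12, 0.12]}}

```text
t: 13.0
tcp_pos: [0.5961, -0.0796, 0.2358]
tool_rot: [0.133, 0.991, -0.0, 0.004]
ft_force: [0.5, 0.2, -0.1]
width: 0.075
grasp_force: 0.0
```

```bash
cat > cupchk.py <<'E'
from plan import *
from scipy.optimize import minimize
a=np.linspace(0,2*np.pi,60)
def check(x0,y0,z0=.103):
  s=snapshot('side');m=cv2.inRange(cv2.cvtColor(s,cv2.COLOR_RGB2HSV),(0,0,60),(179,80,255))
  P=np.concatenate([np.c_[x0+r*np.cos(a),y0+r*np.sin(a),0*a+z] for r,z in((.0275,z0),(.026,z0+.048))])
  h=proj('side',P);print('expected box',h.min(0).round(1),h.max(0).round(1))
  u0,v0=np.floor(h.min(0)).astype(int)-4;u1,v1=np.ceil(h.max(0)).astype(int)+8
  H=cv2.cvtColor(s,cv2.COLOR_RGB2HSV)[v0:v1,u0:u1]
  print(u0,v0);print('\n'.join(''.join('.' if q[1]>80 or q[2]<60 else '0123456789'[q[2]*10//256] for q in r) for r in H))
E
python3 -c "
from cupchk import *
check(.595,-.079);plan([])"
```

```text
expected box [300.6 201. ] [323.3 230.7]
296 196cupchk.py:10: RuntimeWarning: overflow encountered in scalar multiply
  print(u0,v0);print('\n'.join(''.join('.' if q[1]>80 or q[2]<60 else '0123456789'[q[2]*10//256] for q in r) for r in H))
Traceback (most recent call last):
  File "cupchk.py", line 10, in check
    print(u0,v0);print('\n'.join(''.join('.' if q[1]>80 or q[2]<60 else '0123456789'[q[2]*10//256] for q in r) for r in H))
                       ~~~~~~~~~^^^^^^^^^^^^^^^^^^^^^^^^^^^^^^^^^^^^^^^^^^^^^^^^^^^^^^^^^^^^^^^^^^^^^^^^^^^^^^^^^^^^^^^^^^
  File "cupchk.py", line 10, in <genexpr>
    print(u0,v0);print('\n'.join(''.join('.' if q[1]>80 or q[2]<60 else '0123456789'[q[2]*10//256] for q in r) for r in H))
                                 ~~~~~~~^^^^^^^^^^^^^^^^^^^^^^^^^^^^^^^^^^^^^^^^^^^^^^^^^^^^^^^^^^^^^^^^^^^^^^
  File "cupchk.py", line 10, in <genexpr>
    print(u0,v0);print('\n'.join(''.join('.' if q[1]>80 or q[2]<60 else '0123456789'[q[2]*10//256] for q in r) for r in H))
                                                                                     ~~~~~~~^^~~~
OverflowError: Python integer 256 out of bounds for uint8
```

```bash
sed -i "s/q\[2\]\*10/int(q[2])*10/" cupchk.py; python3 -c "
from cupchk import *
check(.595,-.079)
y=np.array([np.sin(np.radians(144.7)),-np.cos(np.radians(144.7)),0]);x=np.array([y[1]*-1,y[0],0])
p=np.array([.4476,.2906,0])
for z in(-.017,-.004,.01,.02,.03):print(z,[((proj('side',p+y*.0385+k*x*.011+[0,0,z])-(270,325))*6).round()[0] for k in(-1,1)],[((proj('side',p-y*.0385+k*x*.011+[0,0,z])-(270,325))*6).round()[0] for k in(-1,1)])
plan([(.5136,-.1476,.13,162.9,.12)],step=.03)"
```

```text
expected box [300.6 201. ] [323.3 230.7]
296 196
....................................
....................................
....................................
....................................
....................................
.............788887.................
..........799999999997..............
........7999999999999996............
.......899999999999999998...........
......89999999999999999998..........
.....799999999999999999999..........
.....8999999999999999999998.........
.....9999999999999999999999.........
.....9999999999999999999999.........
.....9999999999999999999998.........
.....9999999999999999999996.........
.....7999999999999999999995.........
.....6899999999999999999964.........
.....5689999999999999999754.........
.....6557999999999999986555.........
.....5655678999999998665544.........
.....5555566666776666665444.........
.....6555556666666666555544.........
.....55555566666566655565545........
....6445555555565566565555456.......
...676555556666666556555544666......
...775555565556665455565455576......
..6776555566656555566555554576......
..6776455556665
[... 640 characters left out ...]
[array([281., 457.]), array([322., 503.])] [array([447., 324.]), array([488., 367.])]
0.01 [array([280., 440.]), array([322., 487.])] [array([447., 306.]), array([489., 350.])]
0.02 [array([280., 428.]), array([321., 475.])] [array([448., 293.]), array([490., 337.])]
0.03 [array([279., 415.]), array([321., 462.])] [array([449., 280.]), array([491., 325.])]
from [ 0.594  -0.0791  0.2315] 164.7 J [-0.24  0.42  0.23  1.38 -0.    0.03] t 13.1
[[0.0119, -0.0175, 0.0203], [0.0118, -0.0175, 0.0203], [0.0117, -0.0176, 0.0203], [0.0116, -0.0177, 0.0203], [0.0115, -0.0178, 0.0203]] [np.float64(0.36), np.float64(0.36), np.float64(0.36), np.float64(0.36), np.float64(0.36)] [0.12, 0.12, 0.12, 0.12, 0.12]
```

The cup stands upright and centred on the dome: top row 201 (expected 201), columns 301–322 (expected 301–323). Now I'll go to the rim gap at −107°.

Emit:
{"op": "apply_moves", "data": {"delta_pos": [[0.012, -0.0175, 0.01], [0.012, -0.0175, 0.02], [0.012, -0.0175, 0.02], [0.0115, -0.0175, 0.02], [0.0115, -0.018, 0.02]], "spin": [0.35, 0.35, 0.35, 0.35, 0.35], "hand": [0.3, 0.5, 0.5, 0.5, 0.5]}}

```text
t: 13.52
tcp_pos: [0.5104, -0.1471, 0.1385]
tool_rot: [0.148, 0.989, 0.0, -0.002]
ft_force: [0.8, -1.1, 0.4]
width: 0.0427
grasp_force: 0.0
```

Emit:
{"op": "apply_moves", "data": {"delta_pos": [[0, 0, 0.01], [0, 0, 0]], "spin": [0, 0], "hand": [0.5, 0.5]}}

```text
t: 13.68
tcp_pos: [0.5087, -0.1464, 0.1271]
tool_rot: [0.149, 0.989, 0.001, -0.004]
ft_force: [0.2, 0.3, -1.1]
width: 0.043
grasp_force: 0.0
```

```bash
python3 -c "
from plan import *
plan([(.5136,-.1476,.05,162.9,.5)],step=.025)
t=snapshot('top')
H=cv2.cvtColor(t,cv2.COLOR_RGB2HSV)
w=(342,184,390,224);m=cv2.inRange(H[w[1]:w[3],w[0]:w[2]],(0,0,225),(179,40,255));v,u=np.nonzero(m);c=(u.mean()+w[0],v.mean()+w[1]);print('cup',c,ray('top',*c,.151))"
```

```text
from [ 0.5087 -0.1464  0.1271] 162.9 J [-0.4   0.33 -0.19  1.07  0.   -0.1 ] t 13.6833
[[-0.0013, 0.0001, 0.0193], [-0.0013, 0.0001, 0.0193], [-0.0013, 0.0001, 0.0193], [-0.0013, 0.0001, 0.0193]] [np.float64(-0.01), np.float64(-0.01), np.float64(-0.01), np.float64(-0.01)] [0.5, 0.5, 0.5, 0.5]
cup (np.float64(364.02912621359224), np.float64(197.2378640776699)) [ 0.59681377 -0.08059931  0.151     ]
```

Emit:
{"op": "apply_moves", "data": {"delta_pos": [[-0.0025, 0, 0.02], [-0.0025, 0, 0.025], [0, 0, 0.025], [0, 0, 0.015], [0, 0, 0]], "spin": [0, 0, 0, 0, 0], "hand": [0.5, 0.5, 0.5, 0.5, 0.5]}}

```text
t: 14.15
tcp_pos: [0.5162, -0.1473, 0.0436]
tool_rot: [0.147, 0.989, 0.001, -0.002]
ft_force: [-1.0, 0.6, 0.3]
width: 0.0429
grasp_force: 0.0
```

```bash
python3 -c "
from plan import *
plan([(.5136,-.1476,.012,162.9,.5)],step=.01)"
```

```text
from [ 0.5162 -0.1473  0.0436] 163.0 J [-0.4   0.41 -0.3   0.87  0.   -0.1 ] t 14.15
[[0.0006, -0.0003, 0.0079], [0.0006, -0.0003, 0.0079], [0.0006, -0.0003, 0.0079], [0.0006, -0.0003, 0.0079]] [np.float64(0.04), np.float64(0.04), np.float64(0.04), np.float64(0.04)] [0.5, 0.5, 0.5, 0.5]
```

Emit:
{"op": "apply_moves", "data": {"delta_pos": [[0.002, 0, 0.008], [0, 0, 0.008], [0, 0, 0.008], [0, 0, 0.008], [0, 0, 0]], "spin": [0, 0, 0, 0, 0], "hand": [0.5, 0.5, 0.5, 0.5, 0.5]}}

```text
t: 14.57
tcp_pos: [0.515, -0.1479, 0.0131]
tool_rot: [0.148, 0.989, 0.0, -0.001]
ft_force: [-0.4, -0.3, -0.4]
width: 0.0427
grasp_force: 0.0
```

Emit:
{"op": "apply_moves", "data": {"delta_pos": [[0, 0, 0], [0, 0, 0], [0, 0, 0], [0, 0, 0], [0, 0, 0]], "spin": [0, 0, 0, 0, 0], "hand": [0.6, 0.7, 0.76, 0.8, 0.83]}}

```text
t: 14.98
tcp_pos: [0.5161, -0.1485, 0.0148]
tool_rot: [0.148, 0.989, -0.0, 0.0]
ft_force: [0.3, -0.1, 0.1]
width: 0.0142
grasp_force: 0.0
```

Emit:
{"op": "apply_moves", "data": {"delta_pos": [[0, 0, 0], [0, 0, 0], [0, 0, 0]], "spin": [0, 0, 0], "hand": [0.86, 0.88, 0.9]}}

```text
t: 15.23
tcp_pos: [0.5158, -0.1483, 0.0145]
tool_rot: [0.148, 0.989, -0.0, 0.0]
ft_force: [0.6, 0.5, -0.1]
width: 0.0084
grasp_force: 0.0
```

Emit:
{"op": "apply_moves", "data": {"delta_pos": [[0, 0, 0.002], [0, 0, 0.002], [0, 0, 0], [0, 0, 0], [0, 0, 0]], "spin": [0, 0, 0, 0, 0], "hand": [0.9, 0.91, 0.93, 0.95, 0.97]}}

```text
t: 15.65
tcp_pos: [0.5166, -0.1486, 0.0108]
tool_rot: [0.148, 0.989, -0.0, 0.001]
ft_force: [1.1, 0.1, 4.2]
width: 0.0055
grasp_force: 57.4
```

Emit:
{"op": "apply_moves", "data": {"delta_pos": [[0, 0, 0], [0, 0, 0], [0, 0, 0]], "spin": [0, 0, 0], "hand": [0.98, 1, 1]}}

```text
t: 15.9
tcp_pos: [0.5164, -0.1485, 0.0109]
tool_rot: [0.148, 0.989, -0.0, 0.001]
ft_force: [0.9, 0.3, 4.6]
width: 0.0055
grasp_force: 57.7
```

```bash
python3 -c "
from cupchk import *
plan([])
p=cur()[0][:2]-[.557,-.0066];print(np.hypot(*p),np.degrees(np.arctan2(p[1],p[0])),cur()[2]['width'],cur()[2]['ft_torque'])
t=snapshot('top');H=cv2.cvtColor(t,cv2.COLOR_RGB2HSV)
w=(342,184,390,224);m=cv2.inRange(H[w[1]:w[3],w[0]:w[2]],(0,0,225),(179,40,255));v,u=np.nonzero(m);c=(u.mean()+w[0],v.mean()+w[1]);print('cup',c,ray('top',*c,.151),m.sum()//255)"
```

```text
from [ 0.5164 -0.1485  0.0109] 163.0 J [-0.4   0.44 -0.35  0.78  0.   -0.1 ] t 15.9
0.14763188344389022 -105.9562880536513 0.005524897347487293 [ 0.00033627 -0.22210618 -0.12130049]
cup (np.float64(364.0314009661836), np.float64(197.18357487922705)) [ 0.59693349 -0.08060681  0.151     ] 414
```

Rim pinched at 57 N, width 5.5 mm, 148 mm from the axis. I'll turn it gently clockwise along the front.

Emit:
{"op": "apply_moves", "data": {"delta_pos": [[0.0013, 0, 0], [0.0026, 0, 0], [0.0039, 0, 0], [0.0052, 0, 0], [0.0064, 0, 0]], "spin": [0.5, 1, 1.5, 2, 2.5], "hand": [1, 1, 1, 1, 1]}}

```text
t: 16.37
tcp_pos: [0.4981, -0.142, 0.0108]
tool_rot: [0.214, 0.977, -0.0, 0.001]
ft_force: [0.8, -0.1, 6.6]
width: 0.0055
grasp_force: 57.7
```

Emit:
{"op": "apply_moves", "data": {"delta_pos": [[0.0077, 0.0001, 0], [0.0077, 0.0001, 0], [0.0077, 0.0001, 0], [0.0077, 0.0001, 0], [0.0077, 0.0001, 0]], "spin": [3, 3, 3, 3, 3], "hand": [1, 1, 1, 1, 1]}}

```text
t: 16.78
tcp_pos: [0.4647, -0.1221, 0.0108]
tool_rot: [0.34, 0.941, -0.0, 0.001]
ft_force: [0.3, -1.1, 6.3]
width: 0.0058
grasp_force: 57.8
```

```bash
cat > rim.py <<'E'
from cupchk import *
def go():
  p,a,s=cur();r=p[:2]-[.557,-.0066];g=np.degrees(np.arctan2(r[1],r[0]));print('rim r',np.hypot(*r),'g',g,'toolx-(g-90)',(a-g+90+180)%360-180,'J',s['joint_positions'].round(2))
  x=.557+.082*np.cos(np.radians(g+44));y=-.0066+.082*np.sin(np.radians(g+44))
  t=snapshot('top');H=cv2.cvtColor(t,cv2.COLOR_RGB2HSV);c=proj('top',[x,y,.151])[0].astype(int)
  w=(c[0]-20,c[1]-20,c[0]+21,c[1]+21);m=cv2.inRange(H[w[1]:w[3],w[0]:w[2]],(0,0,222),(179,40,255))
  k,l,st,cc=cv2.connectedComponentsWithStats(m);i=1+st[1:,4].argmax();c=cc[i]+w[:2];P=ray('top',*c,.151)[:2];q=P-[.557,-.0066]
  print('cup',P.round(4),'expected',round(x,4),round(y,4),'r,ang',np.hypot(*q).round(4),np.degrees(np.arctan2(q[1],q[0])).round(1),'area',st[i,4])
E
python3 -c "
from rim import *;go()"
```

```text
rim r 0.14789793938812815 g -128.62840094463405 toolx-(g-90) -1.0873122281345786 J [-0.39  0.34 -0.5   0.73 -0.    0.3 ]
cup [ 0.5672 -0.0867] expected 0.5647 -0.0882 r,ang 0.0808 -82.7 area 348
```

Emit:
{"op": "apply_moves", "data": {"delta_pos": [[0.0077, 0.0001, 0], [0.0077, 0.0001, 0], [0.0077, 0.0001, 0], [0.0077, 0.0001, 0], [0.0077, 0.0001, 0]], "spin": [3, 3, 3, 3, 3], "hand": [1, 1, 1, 1, 1]}}

```text
t: 17.25
tcp_pos: [0.4378, -0.0945, 0.0108]
tool_rot: [0.46, 0.888, -0.001, 0.0]
ft_force: [0.2, -0.3, 7.9]
width: 0.0054
grasp_force: 59.2
```

Emit:
{"op": "apply_moves", "data": {"delta_pos": [[0.0077, 0.0001, 0], [0.0077, 0.0001, 0], [0.0077, 0.0001, 0], [0.0077, 0.0001, 0], [0.0077, 0.0001, 0]], "spin": [3, 3, 3, 3, 3], "hand": [1, 1, 1, 1, 1]}}

```text
t: 17.67
tcp_pos: [0.4189, -0.0608, 0.0108]
tool_rot: [0.572, 0.821, -0.001, 0.0]
ft_force: [-0.9, -1.8, 9.3]
width: 0.0053
grasp_force: 59.4
```

Emit:
{"op": "apply_moves", "data": {"delta_pos": [[0.0077, 0.0001, 0], [0.0077, 0.0001, 0], [0.0077, 0.0001, 0], [0.0077, 0.0001, 0], [0.0077, 0.0001, 0]], "spin": [3, 3, 3, 3, 3], "hand": [1, 1, 1, 1, 1]}}

```text
t: 18.08
tcp_pos: [0.4093, -0.0233, 0.0108]
tool_rot: [0.674, 0.739, -0.001, -0.0]
ft_force: [-3.2, -0.6, 11.5]
width: 0.0055
grasp_force: 59.7
```

```bash
python3 -c "
from rim import *;go()"
```

```text
rim r 0.14867297333834947 g -173.5683386329312 toolx-(g-90) -1.146435629495727 J [-0.21  0.22 -0.68  0.67 -0.    1.27]
cup [ 0.5176 -0.0733] expected 0.5048 -0.0698 r,ang 0.0774 -120.6 area 157
```

Emit:
{"op": "apply_moves", "data": {"delta_pos": [[0.0077, 0.0003, -0.0002], [0.0077, 0.0003, -0.0002], [0.0077, 0.0003, -0.0002], [0.0077, 0.0003, 0], [0.0077, 0.0003, 0]], "spin": [3, 3, 3, 3, 3], "hand": [1, 1, 1, 1, 1]}}

```text
t: 18.55
tcp_pos: [0.4097, 0.0156, 0.0108]
tool_rot: [0.764, 0.645, -0.002, -0.001]
ft_force: [-4.7, -0.1, 11.9]
width: 0.0054
grasp_force: 59.7
```

Emit:
{"op": "apply_moves", "data": {"delta_pos": [[0.0077, 0.0002, 0], [0.0077, 0.0002, 0], [0.0077, 0.0002, 0], [0.0077, 0.0002, 0], [0.0077, 0.0002, 0]], "spin": [3, 3, 3, 3, 3], "hand": [1, 1, 1, 1, 1]}}

```text
t: 18.97
tcp_pos: [0.4201, 0.0529, 0.0108]
tool_rot: [0.842, 0.54, -0.002, -0.002]
ft_force: [-6.3, 2.0, 14.2]
width: 0.0054
grasp_force: 60.1
```

```bash
python3 -c "
from rim import *;go()"
```

```text
rim r 0.14925219449608082 g 156.5078116779191 toolx-(g-90) -1.1838072298084512 J [-0.03  0.25 -0.64  0.69  0.    1.98]
cup [ 0.4783 -0.0362] expected 0.4802 -0.0353 r,ang 0.084 -159.4 area 449
```

Emit:
{"op": "apply_moves", "data": {"delta_pos": [[0.0077, 0, -0.0003], [0.0077, 0, -0.0003], [0.0077, 0, -0.0003], [0.0077, 0, -0.0003], [0.0064, 0, 0]], "spin": [3, 3, 3, 3, 2.5], "hand": [1, 1, 1, 1, 1]}}

```text
t: 19.43
tcp_pos: [0.4388, 0.0848, 0.0109]
tool_rot: [0.903, 0.429, -0.003, -0.002]
ft_force: [-2.2, 1.5, 1.5]
width: 0.0052
grasp_force: 58.4
```

Emit:
{"op": "apply_moves", "data": {"delta_pos": [[0.0052, 0, 0], [0.0039, 0, 0], [0.0026, 0, 0], [0.0013, 0, 0], [0, 0, 0]], "spin": [2, 1.5, 1, 0.5, 0], "hand": [1, 1, 1, 1, 1]}}

```text
t: 19.85
tcp_pos: [0.4472, 0.0949, 0.0109]
tool_rot: [0.921, 0.391, -0.003, -0.002]
ft_force: [-4.2, 3.6, 2.2]
width: 0.0055
grasp_force: 58.7
```

```bash
python3 -c "
from rim import *;go()
P=ray('top',*proj('top',[.475,-.0066,.151])[0],.151);print(P)
check(.475,-.0066)"
```

```text
rim r 0.1495067918184859 g 137.26598656487778 toolx-(g-90) -1.2761919748200512 J [ 0.07  0.31 -0.55  0.72  0.    2.41]
cup [ 0.473  -0.0085] expected 0.475 -0.0084 r,ang 0.084 -178.7 area 447
[ 0.475  -0.0066  0.151 ]
expected box [341.7 231.5] [365.9 262.9]
337 227
33333.3..3333333.33333333333.33333233
.3333332.33..3333333.333.33333.333...
...333.2233333.333.3.333.333333333233
..2..3323332.32233333333.3.3.333333..
4432.223.3333.3.2.23.2.2.3.333333.333
87632.234.333.33.3333.23332.223333333
998632333.443343333333333333.33233233
987..223333.33.33433333343333333333..
866..223343334.3333434333333333333.22
656..22333.43.33333333343333333333333
556..2.23334434443333.333.33333434323
556..2.3.3334444444433333443444444323
556..2.333.33334444333334444444343333
657..233.3..3.33333333.44444433333.33
557..2..3333333..3333334333.333333333
557.42.3.33..2333333.333333333.333333
655.4.33...33333333.33333.33333333333
6555..233.33.3333.33333..33333333.333
55544.33.3333333333.33333333333333333
66.43.2.33333333.33333..333..3.3333.3
5..4.23233333.333.3.3333.3.3.33.33333
6..45.2333.3333333333333..33333.33333
...4.3333333333333333333.333333.3.333
...33..333.3.3333.333.3333.333.333333
...3.333.3333333333333.33.3.333333333
...3.3333333.3333.33333.3333.3...3333
...3.33.33.33333333333333333333333333
...3...33.33.333333333.33.333333.333.
...4..2.43.3333.33.3.33.33333333.33.3
...2..2333333.3333333.3.3.33333334333
...2..2233.3..333.333333333.333443333
...22.2222.3343433343.333333.43.3332.
...2.....22.333344.44444443.443333.22
...3....2.22333333334444343333.32..2.
...3.....2...2.33333333333333322.....
.......2..2.222.2.2.2333.2.22..22....
...3...32......222...2222..222.22.2..
.......232..222.2222222........2222..
........3332..2222...2.22.22....233..
.3.......34332............2..223332..
..........3554322.2222..2..2333442...
...........355544333333333345443.....
.............355565554555555542......
...............34555555555432........
```

Emit:
{"op": "apply_moves", "data": {"delta_pos": [[0.0013, 0, 0], [0.0013, -0.0003, 0], [0, 0, 0], [0, 0, 0], [0, 0, 0]], "spin": [0.5, 0.5, 0, 0, 0], "hand": [1, 1, 1, 1, 1]}}

```text
t: 20.37
tcp_pos: [0.4489, 0.0966, 0.0109]
tool_rot: [0.924, 0.383, -0.003, -0.002]
ft_force: [-4.5, 2.6, 1.0]
width: 0.0054
grasp_force: 58.5
```

```bash
python3 -c "
from rim import *;go();go();s=cur()[2];print(s['qd'].round(3),s['grasp_force'],s['ft_force'])
from cell import job
print(job.hand_in())"
```

```text
rim r 0.1494918701324633 g 136.33695464645825 toolx-(g-90) -1.34389211734549 J [ 0.07  0.31 -0.55  0.72  0.    2.43]
cup [ 0.4729 -0.007 ] expected 0.475 -0.0071 r,ang 0.0841 -179.7 area 449
rim r 0.1494847290835476 g 136.35456056124335 toolx-(g-90) -1.3638896517313128 J [ 0.07  0.31 -0.55  0.72  0.    2.43]
cup [ 0.4729 -0.007 ] expected 0.475 -0.0071 r,ang 0.0841 -179.7 area 449
[-0.    -0.    -0.001  0.    -0.002 -0.   ] 58.47713474649936 [-4.8341886   3.57141018  1.8940569 ]
the job is handed in; nothing more can be done
None
```

I handed the job in at about 20 s; no verdict came back. By my last measurements the cup is balanced on the domed jar, the jar stands at the front within 1° (label not seen directly), and the gripper holds the tray rim still at about 58 N.

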